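# Stack drone flight electronics in an assembly jig

### The job

Build up the drone electronics in the square pocket of the blue assembly jig: first the black double-board stack, then the orange spacer plate (pegs down), then the black single board on top. Each must be right way up, squared to the pocket and fully down before you let go, never dropped in; leave everything else on the bench where it is.

Things in the scene. Friction and masses are not known exactly. Their poses are not given: they have to be found in the camera images.
- jig: fixed assembly jig: aluminium base 100 x 76 x 8 mm with two blue end guides that form an open-topped pocket. Origin: centre of the base's underside, z up. Guides: 4 mm walls, 48 mm long in y, inner faces at x = +-20 mm, straight to 36 mm above the base's top, then flared outward to 43 mm above it. Base is flat for 14 mm beyond the pocket's y sides; past it the bench is free
- pocket (a point): centre of the pocket floor (base's top face, 8 mm above the jig's origin), axes as the jig's. Pocket 40 x 40 mm in plan. Its x sides are closed by the guides; their lips turn 3.5 mm round the corners (inner faces y = +-20 mm), leaving in each y side a gap 33 mm wide over the full height for a finger, so put parts in with the fingers closing along the jig's y
- esc_stack: loose black assembly of two circuit boards one above the other, 37 x 36 mm, 20 mm high, on four feet; about 24 g. Origin: centre of the underside (within 0.5 mm), z up. Board edges to grip 4-6 and 15-17 mm above it, sides parallel to x and y. The next part rests on its upper board, 17 mm above its origin. Any quarter turn fits. Seated, its origin is on the pocket floor
- spacer: loose orange plastic plate 36 x 36 x 6 mm on four round pegs 7 mm across and 4 mm long near its corners (10 mm high in all); 15 g. Origin: centre of the underside (peg tips), z up; edges to grip 4-10 mm above it; sides parallel to x and y. Any quarter turn fits. Seated, its origin is 17 mm above the pocket floor
- fc_board: loose black single circuit board 37 x 36 mm, 10 mm high, on four dark feet; 12 g. Origin: centre of the underside of the feet, z up; board edge to grip 4-6 mm above it; sides parallel to x and y. Any quarter turn fits. Seated on the spacer, its origin is 27 mm above the pocket floor
- flux_jar: bystander: amber jar with a cream lid, 38 mm across, 30 mm high, origin under its centre
- lipo_pack: bystander: blue battery pack 31 x 103 x 22 mm, long along its y, origin under its centre
- brass_wool_tin: bystander: grey tin of brass curls, 49 mm across, 28 mm high, origin under its centre
- rx_board: bystander: small green circuit board 27 x 26 x 10 mm, origin under its centre
- hot_plate: fixed equipment at the back: white box-shaped hot plate, 120 x 120 mm and 107 mm high, origin under its centre; carry things over or round it

How it is judged:
By the outcome, as a careful person would: the job done as asked, in the order asked, and still so for the second after the job is handed in, with the robot touching nothing.
It also fails if it takes over 72 s, if anything falls off the work surface, if the arm or the gripper's body presses on something with over 40 N, if the wrist force passes 120 N, or if a joint passes its speed limit or range.

### The arm

A 7-joint arm with a two-finger parallel gripper is mounted at the origin on a cart in front of the work surface, level with it; the furniture and walls round the work are solid. World frame = base frame: x ahead of the robot, y to its left, z up, the work surface at z = 0. Lengths are in mm, angles in rad, forces in N, time in s.
With the tool pointing down it reaches from about 425 to 950 mm from the base axis. Payload 4.7 kg.
Tool frame: the origin (TCP) lies on the centre line of the jaws, within the pads' length; the fingertips stand manip.tcp_to_tips ahead of it and the grasp point (between the pads) lies 3 mm ahead of it (manip.tcp_to_tips is the distance from the TCP to the fingertips, in mm); z points along the fingers, y is the line along which they close (so a half turn about z gives the same grasp; the last joint's range is limited). The gripper opens to 87 mm and grips with 3 to 60 N. Pads are 19 mm wide; open, the fingers measure 117 mm over their backs; the gripper's body (75 mm by 190 mm) begins 51 mm behind the grasp point.
Start: joints at [1.228, 0.469, -0.049, 1.532, 0.024, 1.141, -0.082], TCP at [208.403, -642.042, 219.273] pointing down, gripper open.
Joint ranges: [-2.59, 2.59], [-0.33, 1.99], [-1.39, 1.29], [0.1, 2.45], [-1.04, 4.18], [0.21, 1.99], [-2.66, 2.66]. Speed limits (rad/s): [2.57, 2.57, 3.14, 3.14, 3.14, 3.14, 3.14].

### API

Orientations are given as a unit quaternion [x, y, z, w].
In Python, from workcell import manip gives the robot as it stands.
- The arm moves only by the tool advance, called after ">>>" as name(argument=value, ...), one argument or row to a line, values as JSON. Schema: {"type":"object","properties":{"ticks":{"type":"array","items":{"type":"array","items":{"type":"array","items":{"type":"number"},"minItems":5,"maxItems":5},"minItems":1,"maxItems":5},"minItems":1,"maxItems":1},"clamp_n":{"type":"number"},"only":{"type":"string"},"quiet":{"type":"boolean"},"lines":{"type":"string"}},"required":["ticks"],"additionalProperties":false}. ticks is a list that holds a single list of rows (three levels of brackets), with 1 to 5 rows, each of 5 numbers: the opening from 0.0 (shut) to 1.0 (fully open), then dx, dy, dz in mm, then a turn about the tool's z in rad; each row shifts and turns the commanded pose from where the row before left it, along the tool's axes as they then stand; what a row does not reach is not made up. A row lasts 1/8 s, in which the tool goes at most 62.5 mm and 0.188 rad, less where a joint would pass 70% of its speed; a pose out of reach is approached as far as the arm can. The fingers move at their own pace and stop on an object; clamp_n is the grip in N (left out, the last holds). Time passes only in rows, so rows that do not move let the fingers close. The tool returns the time, the measured TCP pose, the force, the opening and the grip force at its end. only (a regular expression) keeps the lines of the reply that match it, lines (a string "A,B") keeps lines A to B, and quiet returns only ok. Input that does not fit is refused with a message, and nothing moves.
- manip.observe(): the state, without advancing time (a new reading comes with each control period).
- manip.read_camera(name): name is "side" or "top"; returns a dict with "frame" (400x640x3 uint8, blue, green, red), "fx", "fy", "cx", "cy" (pixels), "R" (3x3) and "t" (3): a world point X has camera coordinates R X + t. Camera axes: x right, y down, z forward; pixel columns grow to the right and rows downward; lengths in mm; the calibration is good to about 2 mm. A picture is of the moment at which its call begins. There is no depth.
- manip.hand_in(): hands the job in; it is judged then, once.
The state is a dict: "time": time; "joint_pos": joint angles; "joint_vel": joint speeds; "effort": joint torques, N m; "tcp_pos": TCP position; "orientation": TCP orientation; "ft_force": force on the tool from outside, world axes, zero at the start; "torque": the same for the moment, N m; "opening": opening from 0.0 (shut) to 1.0 (fully open); "grasp_force": force on a finger pad.
Only numpy, scipy, OpenCV 4.12 (cv2) and the standard library are available. Lean on these libraries where they do the work, as an engineer would, in place of code of your own. Each camera call takes 0.05 s, during which the arm holds its last target. There are 200 camera calls.

## Working session

There is one attempt and no reset: what is moved stays moved. The work goes in short steps, Python scripts to look and compute and a tool call to move; the robot and the scene stay as the last step left them, time stands still between calls to the robot, and variables do not carry over. Pictures are saved under pics/ and viewed, at most 10 in all, crops included, and the job is handed in when it is done.

```bash
ls; mkdir -p pics
```

Run:
```python
from workcell import manip
import cv2
print(manip.observe(), manip.tcp_to_tips)
for n in("top","side"):
    c=manip.read_camera(n); cv2.imwrite(f"pics/{n}0.png",c["frame"]); print(n,c["fx"],c["fy"],c["cx"],c["cy"],c["R"],c["t"])
```

```text
pics
workcell.py
{'time': 0.0, 'joint_pos': array([ 1.22812567,  0.46945276, -0.04862914,  1.53369145,  0.02408169,
        1.14099341, -0.08229467]), 'joint_vel': array([ 0.00092717, -0.00014145,  0.00101668,  0.00086774, -0.00060195,
       -0.00113191,  0.00029504]), 'effort': array([ 1.25146644e-04, -5.07968044e+01, -8.01966107e-02, -2.36152589e+01,
       -6.12381916e-02,  3.79899004e-02,  1.64342041e-04]), 'tcp_pos': array([ 208.18382463, -641.45538591,  218.19295842]), 'orientation': array([ 9.87713574e-01,  1.56271991e-01, -1.72763513e-04, -9.64763442e-04]), 'ft_force': array([ 0.15740336, -0.45057368, -0.09486591]), 'torque': array([-0.02152588,  0.00669632, -0.01450746]), 'grasp_force': 0.0, 'opening': 1.0030364983249607} 22.0
top 401.3829859270798 401.3829859270798 320.0728096986236 204.2248051047754 [[ 0.00653638 -0.99989678  0.01279508]
 [-0.99300226 -0.00799904 -0.11782418]
 [ 0.11791436 -0.0119354  -0.99295204]] [   3.09537048  502.30256743 1009.92890638]
side 379.5585036522059 379.5585036522059 321.29615273746526 198.70737783978123 [[-0.90627609 -0.42244444  0.01429474]
 [-0.17300331  0.33986565 -0.92442479]
 [ 0.38565982 -0.84025713 -0.3810964 ]] [465.23804652 124.86672729 743.68373867]
```

View pics/top0.png

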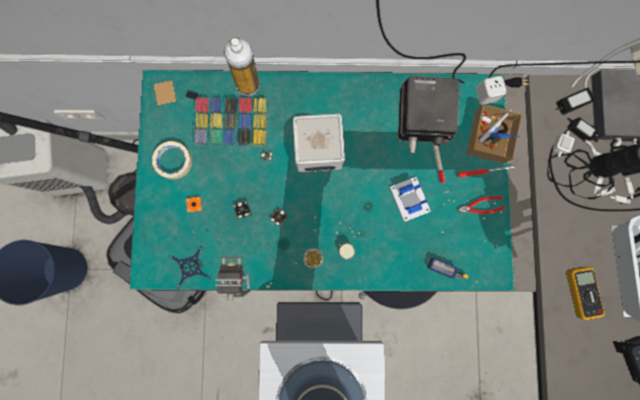

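View pics/side0.png

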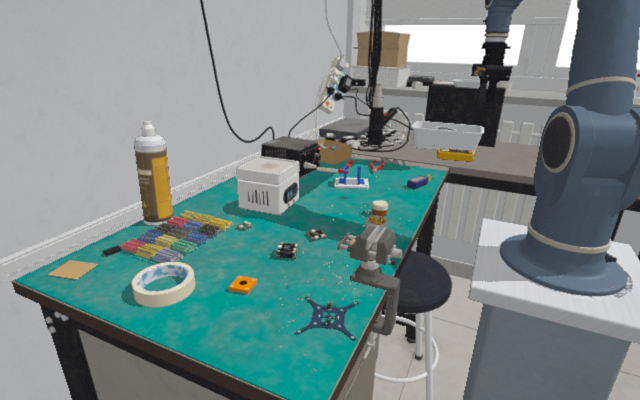

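The top view shows the spacer at about (194,204), two black boards at (242,208) and (278,216), and the jig at (410,198). I'll enlarge these.

Run:
```python
import cv2,numpy as np
t=cv2.imread("pics/top0.png");s=cv2.imread("pics/side0.png")
def c(i,x,y,w,h,k): return cv2.resize(i[y:y+h,x:x+w],None,fx=k,fy=k,interpolation=cv2.INTER_CUBIC)
# 2x: top parts 10x
a=np.hstack([c(t,182,192,25,25,10),c(t,230,196,25,25,10),c(t,266,204,25,25,10)])
b=np.hstack([c(t,385,173,50,50,7), c(s,270,220,65,56,6.25)[:350,:400]])
cv2.imwrite("pics/crop1.png",np.vstack([a,b]) if a.shape[1]==b.shape[1] else (print(a.shape,b.shape),np.vstack([a,b[:,:750]]))[1])
```

```text
(no output)
```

View pics/crop1.png

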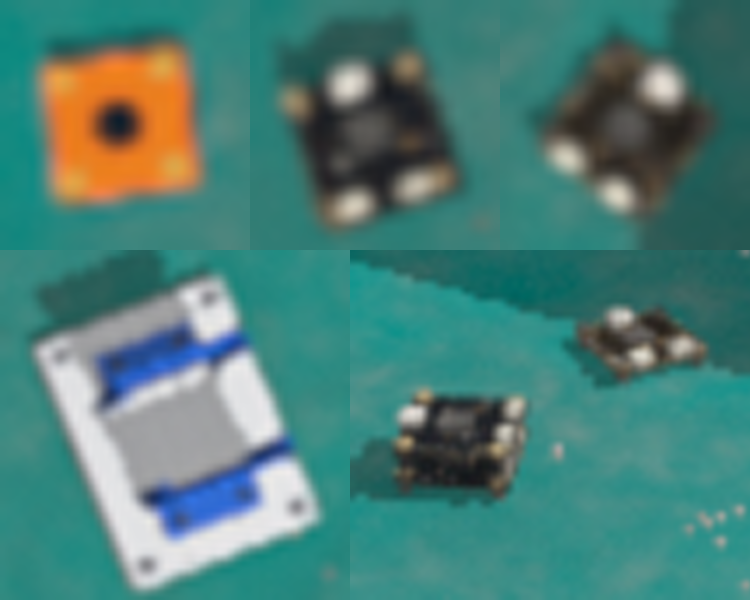

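The crops show the spacer's top corners, the stack, the fc board and the jig base corners at roughly 0.1–0.2 px. Next I'll fit poses, then overlay them on both cameras to check which way up each part is.

Create h.py:
```python
import numpy as np,cv2
from scipy.optimize import least_squares
from workcell import manip
def proj(c,X):
    p=np.asarray(X)@np.array(c["R"]).T+np.array(c["t"]); return np.c_[c["fx"]*p[:,0]/p[:,2]+c["cx"],c["fy"]*p[:,1]/p[:,2]+c["cy"]]
def rect(q,w,h,z):
    a=q[2];R=np.array([[np.cos(a),-np.sin(a)],[np.sin(a),np.cos(a)]])
    P=np.array([[w,h],[w,-h],[-w,-h],[-w,h]])/2@R.T+q[:2]
    return np.c_[P,np.full(4,z)]
def fit(c,px,w,h,z,q0):
    r=least_squares(lambda q:(proj(c,rect(q,w,h,z))-px).ravel(),q0); return r.x,np.sqrt(np.mean(r.fun**2))
def crop(i,x,y,w,h,k): return cv2.resize(i[y:y+h,x:x+w],None,fx=k,fy=k,interpolation=cv2.INTER_CUBIC)
def draw(im,p,o,k,col):
    p=((p-np.array(o)+.5)*k-.5); cv2.polylines(im,[np.round(p).astype(int)],True,col,1)
```

Run:
```python
from h import *
T=manip.read_camera("top");S=manip.read_camera("side")
def px(L,o,k): return (np.array(L)+.5)/k-.5+np.array(o)
# order: corner (+x+y) = image up-left, (+x,-y) up-right, (-x,-y) down-right, (-x,+y) down-left
D={"spacer":(px([(41,62),(185,45),(201,186),(56,203)],(182,192),10),36,36,10,[520,330,0.1]),
"esc":(px([(36,92),(167,53),(212,185),(80,225)],(230,196),10),36.5,36.5,17,[520,200,.3]),
"fc":(px([(118,38),(215,117),(145,212),(42,124)],(266,204),10),36.5,36.5,6,[500,110,-.6]),
"jig":(px([(35,95),(218,23),(320,270),(135,340)],(385,173),7),100,76,8,[540,-235,.37])}
W={"spacer":(182,192,25,25),"esc":(230,196,25,25),"fc":(266,204,25,25),"jig":(385,173,50,50)}
row1=[];row2=[];
for n,(p,w,h,z,q0) in D.items():
    q,e=fit(T,p,w,h,z,q0); print(n,q,e)
    x,y,a,b=W[n];k=200/a;im=crop(T["frame"],x,y,a,b,k);draw(im,proj(T,rect(q,w,h,z)),(x,y),k,(0,255,0))
    if n=="jig":
        for sx in(-22,22): 
            R=np.array([[np.cos(q[2]),-np.sin(q[2])],[np.sin(q[2]),np.cos(q[2])]])
            draw(im,proj(T,rect([*(q[:2]+R@[sx,0]),q[2]],4,48,44)),(x,y),k,(0,255,255))
    row1.append(im)
    p=proj(S,rect(q,w,h,z)); c=p.mean(0); m=50 
    x,y=int(c[0])-m//2,int(c[1])-m//2; im=crop(S["frame"],x,y,m,m,4*(1)); im2=im.copy()
    draw(im2,p,(x,y),4,(0,255,0)); draw(im2,proj(S,rect(q,w,h,0)),(x,y),4,(0,0,255)); row1.append(im2); row2.append(im)
cv2.imwrite("pics/ov.png",np.vstack([np.hstack(row1[::2]),np.hstack(row1[1::2]),np.hstack(row2)]))
```

```text
spacer [5.02683735e+02 3.38967653e+02 1.39393886e-01] 0.3567502193664016
esc [4.88492223e+02 2.10589683e+02 3.26846621e-01] 0.20960625376725595
fc [473.44311756 115.76318594  -0.67433662] 0.8650134448678217
jig [ 5.22138954e+02 -2.31909396e+02  3.72803461e-01] 0.14011742632949592
```

View pics/ov.png

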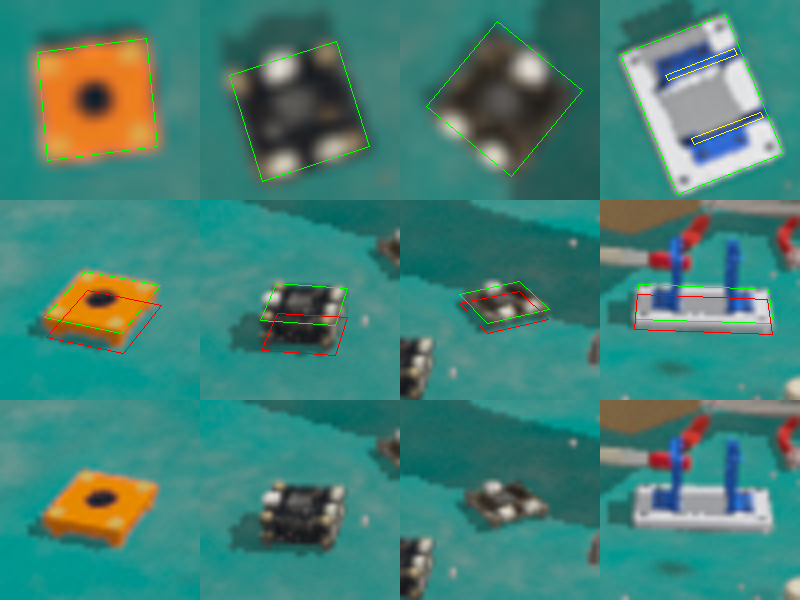

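All parts are upright: the spacer stands on its pegs and the stack and fc board are feet-down. The fits match the side view to within about 1 px. I'll move towards the stack over the jig.

Add to h.py:
```python
def to(x,y,z,phi=None):
    o=manip.observe();q=o["orientation"];p=o["tcp_pos"];f=2*np.arctan2(q[1],q[0])
    w=lambda a:(a+np.pi)%(2*np.pi)-np.pi
    d=np.array([x,y,z])-p
    tl=lambda f:np.round([d[0]*np.cos(f)+d[1]*np.sin(f),d[0]*np.sin(f)-d[1]*np.cos(f),-d[2]],1)
    print("t%.2f"%o["time"],"pos",p.round(1),"phi %.3f"%w(f),"j7 %.2f"%o["joint_pos"][6],"F",np.round(o["ft_force"],1),"op %.3f gf %.1f"%(o["opening"],o["grasp_force"]))
    print("tool d now",tl(f), *(["turn %.3f"%-w(phi-f),"after turn",tl(phi)] if phi is not None else []))
```

```text
(no output)
```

>>> advance(
  ticks=[
    [[0.7,50.3,-28.6,0,0],[0.7,50.3,-28.6,0,0],[0.7,50.3,-28.6,0,0],[0.7,50.3,-28.6,0,0],[0.7,50.3,-28.6,0,0]],
  ],
)

```text
time: 0.82
tcp_pos: [404.5, -426.9, 219.3]
orientation: [0.988, 0.156, 0.0, 0.0]
ft_force: [0.9, -0.2, 0.4]
opening: 0.706
grasp_force: 0.0
```

>>> advance(
  ticks=[
    [[0.7,50.3,-28.6,0,0],[0.7,50.3,-28.6,0,0],[0.7,50.3,-28.6,0,0],[0.7,14,-55,0,0],[0.7,14,-55,0,0]],
  ],
)

```text
time: 1.45
tcp_pos: [513.3, -184.9, 218.9]
orientation: [0.988, 0.156, -0.0, -0.0]
ft_force: [0.8, 0.6, 0.6]
opening: 0.702
grasp_force: 0.0
```

>>> advance(
  ticks=[
    [[0.7,14,-55,0,0],[0.7,14,-55,0,0],[0.7,14,-55,0,0],[0.7,14,-55,0,0],[0.7,14,-55,0,0]],
  ],
)

```text
time: 2.08
tcp_pos: [494.5, 97.9, 219.4]
orientation: [0.988, 0.156, 0.0, 0.0]
ft_force: [0.6, 0.5, -0.6]
opening: 0.701
grasp_force: 0.0
```

```bash
python3 -c "
from h import *
to(488.5,210.6,60,-1.244)"
```

```text
t2.08 pos [494.5  97.9 219.4] phi 0.313 j7 -1.64 F [ 0.6  0.5 -0.6] op 0.701 gf 0.0
tool d now [  29.  -109.1  159.4] turn 1.557 after turn [-108.7  -30.5  159.4]
```

>>> advance(
  ticks=[
    [[0.7,14.5,-54.5,20,0],[0.7,14.5,-54.5,20,0],[0.7,0,0,17,0.173],[0.7,0,0,17,0.173],[0.7,0,0,17,0.173]],
  ],
  quiet=true,
)

```text
ok
```

>>> advance(
  ticks=[
    [[0.7,0,0,17,0.173],[0.7,0,0,17,0.173],[0.7,0,0,17,0.173],[0.7,0,0,17,0.173],[0.7,0,0,0,0.173]],
  ],
  quiet=true,
)

```text
ok
```

>>> advance(
  ticks=[
    [[0.7,0,0,0,0.173],[0.7,0,0,0,0]],
  ],
)

```text
time: 3.58
tcp_pos: [487.7, 209.2, 61.4]
orientation: [0.823, -0.569, -0.0, 0.003]
ft_force: [-0.2, 0.1, -0.2]
opening: 0.697
grasp_force: 0.0
```

Run:
```python
from h import *
to(488.5,210.6,26,-1.244)
T=manip.read_camera("top");S=manip.read_camera("side")
q=[488.5,210.6,.327]
A=crop(T["frame"],220,180,50,50,8);B=crop(S["frame"],250,200,70,70,400/70)
cv2.imwrite("pics/g1.png",np.hstack([A,B]))
```

```text
t3.58 pos [487.7 209.2  61.4] phi -1.210 j7 -2.65 F [-0.2  0.1 -0.2] op 0.697 gf 0.0
tool d now [-1.  -1.3 35.4] turn 0.034 after turn [-1.  -1.2 35.4]
```

View pics/g1.png

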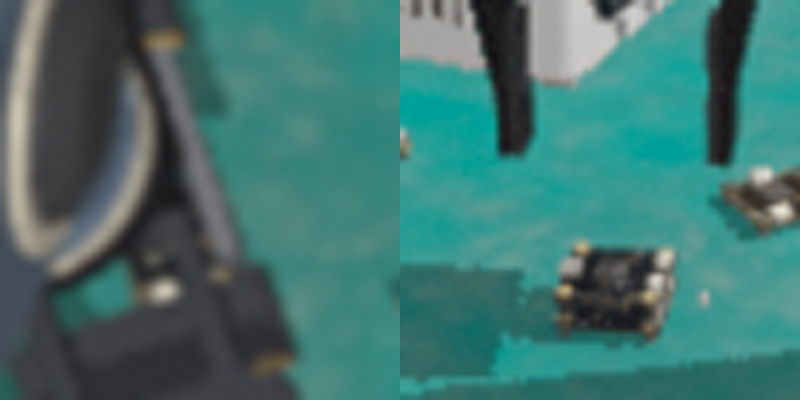

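The side view shows the fingers straddling the stack. Joint 7 is near its limit, so I'll turn back slightly and squeeze once to centre the part, then regrip a quarter turn round.

>>> advance(
  ticks=[
    [[0.7,-1,-1,18,-0.06],[0.7,0,0,18.5,0],[0.7,0,0,0,0],[0.3,0,0,0,0],[0.3,0,0,0,0]],
  ],
  clamp_n=5,
)

```text
time: 4.3
tcp_pos: [488.7, 210.0, 25.7]
orientation: [0.838, -0.545, -0.002, 0.001]
ft_force: [-0.5, 0.5, 0.2]
opening: 0.554
grasp_force: 0.0
```

>>> advance(
  ticks=[
    [[0.3,0,0,0,0],[0.3,0,0,0,0]],
  ],
)

```text
time: 4.55
tcp_pos: [488.3, 210.3, 25.5]
orientation: [0.838, -0.545, -0.002, 0.001]
ft_force: [-0.2, 0.2, 1.0]
opening: 0.349
grasp_force: 0.0
```

```bash
python3 -c "
from h import *
to(488.5,210.6,60,.42)"
```

```text
t4.55 pos [488.3 210.3  25.5] phi -1.153 j7 -2.56 F [-0.2  0.2  1. ] op 0.349 gf 0.0
tool d now [ -0.2  -0.3 -34.5] turn -1.573 after turn [  0.3  -0.2 -34.5]
```

Run:
```python
from h import *
T=manip.read_camera("top");S=manip.read_camera("side")
o=manip.observe();print(o["opening"],o["grasp_force"])
A=crop(T["frame"],220,180,50,50,8);k=400/70;B=crop(S["frame"],250,200,70,70,k)
draw(B,proj(S,rect([488.5,210.6,.327],36.5,36.5,17)),(250,200),k,(0,255,0))
draw(B,proj(S,rect([*o["tcp_pos"][:2],-1.153],19,26,4)),(250,200),k,(0,255,255))
cv2.imwrite("pics/g2.png",np.hstack([A,B]))
```

```text
0.31764364087522146 0.0
```

View pics/g2.png

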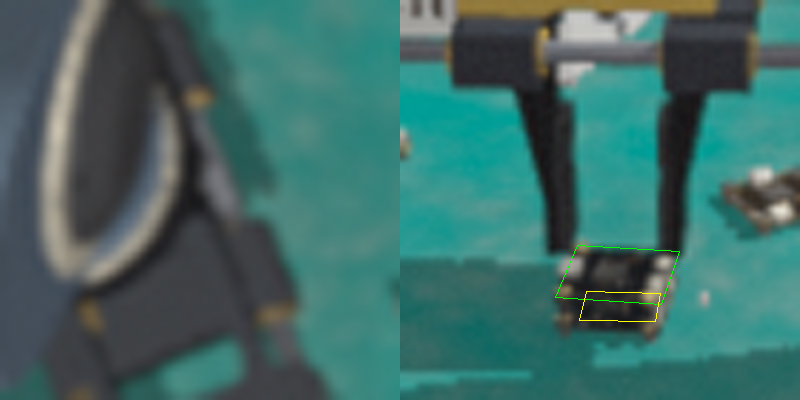

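The fingers closed without touching the stack. In the side crop the tips end near (562,252) and (672,250), well above the expected yellow rectangle. I'll compute where they really are.

Run:
```python
from h import *
S=manip.read_camera("side");k=400/70
for p,phi,op,obs,name in(([487.7,209.2,61.4],-1.21,.697,[(515,155),(720,162)],"g1"),([488.3,210.3,25.5],-1.153,.318,[(562,252),(672,250)],"g2")):
    u=np.array([np.sin(phi),-np.cos(phi),0]);h=op*87/2+5
    for dz in(-22,-8,0):
        X=np.array([np.array(p)+[0,0,dz]+s*u*h for s in(-1,1)]);print(name,dz,((proj(S,X)-[250,200]+.5)*k+[400,0]).round(0).tolist())
    print("obs",obs)
    print((np.array(S["R"]).T@-np.array(S["t"])).round())
```

```text
g1 -22 [[519.0, 211.0], [724.0, 221.0]]
g1 -8 [[518.0, 174.0], [724.0, 184.0]]
g1 0 [[517.0, 153.0], [724.0, 163.0]]
obs [(515, 155), (720, 162)]
[156. 779. 392.]
g2 -22 [[566.0, 307.0], [674.0, 309.0]]
g2 -8 [[565.0, 272.0], [674.0, 274.0]]
g2 0 [[564.0, 251.0], [674.0, 253.0]]
obs [(562, 252), (672, 250)]
[156. 779. 392.]
```

The tips appear at the reported TCP height in both pictures, not 22 mm below it. The lack of contact above the stack (20 mm) agrees. I'll open and go down in steps while watching the force.

>>> advance(
  ticks=[
    [[0.7,0,0,0,0],[0.7,0,0,0,0],[0.7,0,0,0,0],[0.7,0,0,6,0],[0.7,0,0,4,0]],
  ],
  lines="2,5",
)

```text
tcp_pos: [488.0, 210.0, 14.8]
orientation: [0.838, -0.545, -0.002, 0.002]
ft_force: [-0.6, 0.5, 0.4]
opening: 0.686
```

>>> advance(
  ticks=[
    [[0.7,0,0,3,0],[0.7,0,0,2,0],[0.7,0,0,2,0]],
  ],
  lines="2,5",
)

```text
tcp_pos: [488.2, 210.1, 8.1]
orientation: [0.838, -0.545, -0.002, 0.001]
ft_force: [-1.2, -0.1, 0.0]
opening: 0.7
```

```bash
python3 -c "
from h import *
to(488.5,210.6,4,.42)
S=manip.read_camera('side');k=400/70;cv2.imwrite('pics/g3.png',crop(S['frame'],250,200,70,70,k))"
```

```text
t5.70 pos [488.2 210.1   8.1] phi -1.153 j7 -2.53 F [-1.2 -0.1  0. ] op 0.700 gf 0.0
tool d now [-0.4 -0.5  4.1] turn -1.573 after turn [ 0.5 -0.4  4.1]
```

View pics/g3.png

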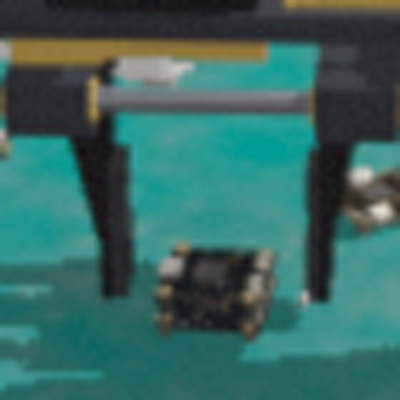

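The tips are now level with the stack on both sides and there is no contact, so the real tips are near the TCP. I'll go down a little more and squeeze.

>>> advance(
  ticks=[
    [[0.7,0,0,2,0],[0.7,0,0,1.5,0],[0.3,0,0,0,0],[0.3,0,0,0,0],[0.3,0,0,0,0]],
  ],
  clamp_n=5,
  lines="2,6",
)

```text
tcp_pos: [488.2, 210.1, 4.8]
orientation: [0.838, -0.545, -0.002, 0.001]
ft_force: [0.1, 0.1, 0.9]
opening: 0.444
grasp_force: 0.1
```

>>> advance(
  ticks=[
    [[0.3,0,0,0,0],[0.3,0,0,0,0]],
  ],
  lines="2,6",
)

```text
tcp_pos: [488.2, 210.1, 4.8]
orientation: [0.838, -0.545, -0.002, 0.001]
ft_force: [-0.1, -0.4, -0.2]
opening: 0.426
grasp_force: 4.8
```

>>> advance(
  ticks=[
    [[0.7,0,0,0,0],[0.7,0,0,0,0],[0.7,0,0,0,0],[0.7,0,0,-25,0],[0.7,0,0,-5,-0.15]],
  ],
  lines="2,6",
)

```text
tcp_pos: [489.1, 210.1, 35.7]
orientation: [0.878, -0.479, -0.001, 0.001]
ft_force: [-0.2, 0.2, 0.1]
opening: 0.699
grasp_force: 0.0
```

>>> advance(
  ticks=[
    [[0.7,0,0,0,-0.18],[0.7,0,0,0,-0.18],[0.7,0,0,0,-0.18],[0.7,0,0,0,-0.18],[0.7,0,0,0,-0.18]],
  ],
  quiet=true,
)

```text
ok
```

>>> advance(
  ticks=[
    [[0.7,0,0,0,-0.18],[0.7,0,0,0,-0.18],[0.7,0,0,0,-0.163],[0.7,0,0,0,0]],
  ],
  quiet=true,
)

```text
ok
```

```bash
python3 -c "
from h import *
to(488.2,210.1,4.8,.42)"
```

```text
t8.38 pos [488.4 209.8  34.9] phi 0.417 j7 -1.34 F [ 0.2  0.2 -1. ] op 0.697 gf 0.0
tool d now [-0.  -0.3 30.1] turn -0.003 after turn [-0.  -0.3 30.1]
```

>>> advance(
  ticks=[
    [[0.7,0,0,15,0],[0.7,0,0,11,0],[0.7,0,0,4,0],[0.3,0,0,0,0],[0.3,0,0,0,0]],
  ],
  clamp_n=5,
  lines="2,6",
)

```text
tcp_pos: [488.4, 210.1, 4.9]
orientation: [0.978, 0.208, -0.002, -0.0]
ft_force: [0.4, -0.2, 0.7]
opening: 0.555
grasp_force: 0.0
```

>>> advance(
  ticks=[
    [[0.3,0,0,0,0],[0.3,0,0,0,0],[0.3,0,0,0,0]],
  ],
  clamp_n=12,
  lines="2,6",
)

```text
tcp_pos: [488.4, 210.2, 5.0]
orientation: [0.978, 0.208, -0.002, -0.0]
ft_force: [0.5, 0.6, 0.8]
opening: 0.416
grasp_force: 11.7
```

>>> advance(
  ticks=[
    [[0.3,0,0,-4,0],[0.3,0,0,-30,0],[0.3,0,0,-40,0],[0.3,0,0,-40,0],[0.3,0,0,0,0]],
  ],
  lines="2,6",
)

```text
tcp_pos: [490.8, 210.9, 121.9]
orientation: [0.978, 0.208, 0.001, -0.002]
ft_force: [0.1, 0.5, -0.8]
opening: 0.42
grasp_force: 11.8
```

```bash
python3 -c "
from h import *
to(522.1,-231.9,115,.373)"
```

```text
t10.00 pos [490.8 210.9 121.9] phi 0.420 j7 -1.41 F [ 0.1  0.5 -0.8] op 0.420 gf 11.8
tool d now [-151.8  417.2    6.9] turn 0.047 after turn [-132.2  423.8    6.9]
```

>>> advance(
  ticks=[
    [[0.3,0,0,0,0.047],[0.3,-16.5,53,0,0],[0.3,-16.5,53,0,0],[0.3,-16.5,53,0,0],[0.3,-16.5,53,0,0]],
  ],
  quiet=true,
)

```text
ok
```

>>> advance(
  ticks=[
    [[0.3,-16.5,53,0,0],[0.3,-16.5,53,0,0],[0.3,-16.5,53,0,0],[0.3,-16.5,53,0,0],[0.3,0,0,0,0]],
  ],
  lines="2,6",
)

```text
tcp_pos: [518.3, -238.6, 118.2]
orientation: [0.983, 0.181, -0.003, 0.001]
ft_force: [0.1, 0.9, 0.4]
opening: 0.422
grasp_force: 11.8
```

```bash
python3 -c "
from h import *
to(522.1,-231.9,66,.373)"
```

```text
t11.25 pos [ 518.3 -238.6  118.2] phi 0.364 j7 -0.56 F [0.1 0.9 0.4] op 0.422 gf 11.8
tool d now [ 6.  -4.9 52.2] turn -0.009 after turn [ 6.  -4.9 52.2]
```

>>> advance(
  ticks=[
    [[0.3,6,-5,20,-0.009],[0.3,0,0,22,0],[0.3,0,0,10,0],[0.3,0,0,0,0]],
  ],
  lines="2,6",
)

```text
tcp_pos: [522.9, -225.3, 65.9]
orientation: [0.982, 0.19, -0.003, -0.001]
ft_force: [0.1, 0.2, 0.2]
opening: 0.42
grasp_force: 11.8
```

Run:
```python
from h import *
to(522.1,-231.9,66,.373)
T=manip.read_camera("top");S=manip.read_camera("side")
A=crop(T["frame"],385,173,50,50,8);c=proj(S,[[522,-232,40]])[0].astype(int);o=(c[0]-25,c[1]-25);k=8
B=crop(S["frame"],o[0],o[1],50,50,k);q=[522.1,-231.9,.373]
for s in(-20,20):
    x=np.array([np.cos(.373),np.sin(.373)])*s
    for z in(8,44): draw(B,proj(S,rect([*(q[:2]+x),.373],.1,48,z)),o,k,(0,255,255)); 
    draw(A,proj(T,rect([*(q[:2]+x),.373],.1,48,44)),(385,173),8,(0,255,255))
cv2.imwrite("pics/j1.png",np.hstack([A,B]))
```

```text
t11.75 pos [ 522.9 -225.3   65.9] phi 0.382 j7 -0.52 F [0.1 0.2 0.2] op 0.420 gf 11.8
tool d now [-3.2  5.8 -0.1] turn 0.009 after turn [-3.2  5.9 -0.1]
```

View pics/j1.png

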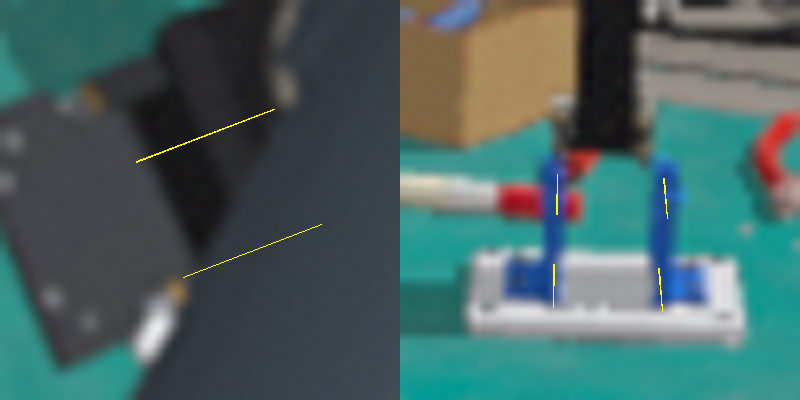

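The side view puts the guides' lip edges at about columns 562 and 653, centred on 607.5. The model predicts 607, so the jig fit is good and I can correct the lag and centre.

>>> advance(
  ticks=[
    [[0.3,-3.2,5.8,0,0.009],[0.3,0,0,0,0],[0.3,0,0,0,0]],
  ],
  lines="2,3",
)

```text
tcp_pos: [522.9, -232.8, 67.0]
orientation: [0.983, 0.185, -0.002, -0.0]
```

```bash
python3 -c "
from h import *
to(522.1,-231.9,50,.373)"
```

```text
t12.22 pos [ 522.9 -232.8   67. ] phi 0.372 j7 -0.52 F [ 0.5 -0.1 -0.3] op 0.421 gf 11.8
tool d now [-0.4 -1.2 17. ] turn -0.001 after turn [-0.4 -1.2 17. ]
```

>>> advance(
  ticks=[
    [[0.3,-0.4,-1.2,6,0],[0.3,0,0,6,0],[0.3,0,0,5,0],[0.3,0,0,5,0],[0.3,0,0,0,0]],
  ],
  lines="2,6",
)

```text
tcp_pos: [521.8, -231.9, 44.3]
orientation: [0.983, 0.185, -0.003, -0.0]
ft_force: [-0.0, -0.6, -0.6]
opening: 0.421
grasp_force: 11.7
```

```bash
python3 -c "
from h import *
to(522.1,-231.9,12.9,.373)"
```

```text
t12.85 pos [ 521.8 -231.9   44.3] phi 0.373 j7 -0.50 F [-0.  -0.6 -0.6] op 0.421 gf 11.7
tool d now [ 0.3  0.1 31.4] turn -0.000 after turn [ 0.3  0.1 31.4]
```

>>> advance(
  ticks=[
    [[0.3,0.3,0,8,0],[0.3,0,0,8,0],[0.3,0,0,7,0],[0.3,0,0,4,0],[0.3,0,0,0,0]],
  ],
  lines="2,6",
)

```text
tcp_pos: [522.0, -231.9, 17.4]
orientation: [0.983, 0.185, -0.002, -0.0]
ft_force: [1.3, -0.8, -1.4]
opening: 0.421
grasp_force: 11.7
```

>>> advance(
  ticks=[
    [[0.3,0,0,2.5,0],[0.3,0,0,0,0]],
  ],
  lines="2,6",
)

```text
tcp_pos: [522.1, -231.7, 15.3]
orientation: [0.983, 0.185, -0.002, -0.0]
ft_force: [1.1, -1.6, 0.2]
opening: 0.422
grasp_force: 11.7
```

>>> advance(
  ticks=[
    [[0.3,0,0,1,0],[0.3,0,0,0,0]],
  ],
  lines="2,6",
)

```text
tcp_pos: [522.2, -231.7, 14.4]
orientation: [0.983, 0.185, -0.002, -0.0]
ft_force: [-0.1, -2.4, 1.0]
opening: 0.42
grasp_force: 11.7
```

>>> advance(
  ticks=[
    [[0.3,0,0,1,0],[0.3,0,0,0,0]],
  ],
  lines="2,4",
)

```text
tcp_pos: [522.1, -231.7, 13.3]
orientation: [0.983, 0.185, -0.002, -0.0]
ft_force: [1.2, -2.0, 0.8]
```

>>> advance(
  ticks=[
    [[0.3,0,0,1,0],[0.3,0,0,0,0]],
  ],
  lines="2,4",
)

```text
tcp_pos: [522.0, -231.8, 12.9]
orientation: [0.983, 0.185, -0.002, -0.0]
ft_force: [-0.9, -1.4, 5.2]
```

The stack touched the floor at 12.9 as expected (Fz 5 N). Releasing.

>>> advance(
  ticks=[
    [[0.6,0,0,0,0],[0.6,0,0,0,0],[0.6,0,0,0,0],[0.6,0,0,-30,0],[0.6,0,0,-50,0]],
  ],
  lines="2,6",
)

```text
tcp_pos: [520.9, -230.5, 91.4]
orientation: [0.983, 0.185, -0.005, -0.001]
ft_force: [0.5, -1.0, 0.6]
opening: 0.598
grasp_force: 0.0
```

>>> advance(
  ticks=[
    [[0.6,0,0,-20,0],[0.6,0,0,0,0]],
  ],
  lines="2,4",
)

```text
tcp_pos: [523.4, -231.6, 113.5]
orientation: [0.983, 0.185, -0.001, 0.0]
ft_force: [-0.0, -0.3, -0.0]
```

```bash
python3 -c "
from h import *
to(502.7,339,110,.139)
S=manip.read_camera('side');cv2.imwrite('pics/s1.png',S['frame'])"
```

```text
t15.35 pos [ 523.4 -231.6  113.5] phi 0.373 j7 -0.56 F [-0.  -0.3 -0. ] op 0.605 gf 0.0
tool d now [ 188.6 -539.     3.5] turn 0.234 after turn [  58.6 -568.     3.5]
```

>>> advance(
  ticks=[
    [[0.7,0,0,0,0.117],[0.7,0,0,0,0.117],[0.7,5.9,-56.8,0,0],[0.7,5.9,-56.8,0,0],[0.7,5.9,-56.8,0,0]],
  ],
  quiet=true,
)

```text
ok
```

>>> advance(
  ticks=[
    [[0.7,5.9,-56.8,0,0],[0.7,5.9,-56.8,0,0],[0.7,5.9,-56.8,0,0],[0.7,5.9,-56.8,0,0],[0.7,5.9,-56.8,0,0]],
  ],
  quiet=true,
)

```text
ok
```

>>> advance(
  ticks=[
    [[0.7,5.9,-56.8,20,0],[0.7,5.9,-50,30,0],[0.7,0,0,20,0],[0.7,0,0,0,0],[0.7,0,0,0,0]],
  ],
  lines="2,4",
)

```text
tcp_pos: [503.8, 330.3, 42.3]
orientation: [0.998, 0.068, -0.002, 0.001]
ft_force: [-1.6, 0.1, 1.0]
```

```bash
python3 -c "
from h import *
to(502.7,339,4.9,.139)"
```

```text
t17.27 pos [503.8 330.3  42.3] phi 0.135 j7 -1.72 F [-1.6  0.1  1. ] op 0.700 gf 0.0
tool d now [ 0.1 -8.8 37.4] turn -0.004 after turn [ 0.1 -8.8 37.4]
```

>>> advance(
  ticks=[
    [[0.7,0,-8.8,10,0],[0.7,0,0,16,0],[0.7,0,0,8,0],[0.7,0,0,3.4,0],[0.3,0,0,0,0]],
  ],
  clamp_n=5,
  lines="2,5",
)

```text
tcp_pos: [501.7, 340.8, 4.5]
orientation: [0.998, 0.069, -0.002, 0.0]
ft_force: [0.1, 0.1, 0.6]
opening: 0.651
```

>>> advance(
  ticks=[
    [[0.3,0,0,0,0],[0.3,0,0,0,0],[0.3,0,0,0,0],[0.3,0,0,0,0]],
  ],
  lines="2,6",
)

```text
tcp_pos: [501.9, 341.2, 5.1]
orientation: [0.998, 0.069, -0.002, -0.0]
ft_force: [-0.1, 0.0, 1.4]
opening: 0.41
grasp_force: 5.0
```

```bash
python3 -c "
from h import *
to(502.7,339,30,1.706)"
```

```text
t18.40 pos [501.9 341.2   5.1] phi 0.139 j7 -1.71 F [-0.1  0.   1.4] op 0.410 gf 5.0
tool d now [  0.5   2.3 -24.9] turn -1.567 after turn [ -2.3   0.5 -24.9]
```

>>> advance(
  ticks=[
    [[0.7,0,0,0,0],[0.7,0,0,0,0],[0.7,0,0,0,0],[0.7,0,0,-20,0],[0.7,0,0,-5,-0.171]],
  ],
  quiet=true,
)

```text
ok
```

>>> advance(
  ticks=[
    [[0.7,0,0,0,-0.177],[0.7,0,0,0,-0.177],[0.7,0,0,0,-0.177],[0.7,0,0,0,-0.177],[0.7,0,0,0,-0.177]],
  ],
  quiet=true,
)

```text
ok
```

>>> advance(
  ticks=[
    [[0.7,0,0,0,-0.177],[0.7,0,0,0,-0.177],[0.7,0,0,0,-0.157],[0.7,0,0,0,0]],
  ],
  quiet=true,
)

```text
ok
```

```bash
python3 -c "
from h import *
to(501.9,341.2,5,1.706)"
```

```text
t20.15 pos [502.6 341.   31. ] phi 1.703 j7 -0.48 F [0.3 1.1 0.2] op 0.700 gf 0.0
tool d now [ 0.3 -0.7 26. ] turn -0.003 after turn [ 0.3 -0.7 26. ]
```

>>> advance(
  ticks=[
    [[0.7,0,0,12,0],[0.7,0,0,10,0],[0.7,0,0,4,0],[0.3,0,0,0,0],[0.3,0,0,0,0]],
  ],
  clamp_n=5,
  lines="2,5",
)

```text
tcp_pos: [501.8, 341.3, 3.8]
orientation: [0.658, 0.753, -0.001, -0.002]
ft_force: [-0.3, -0.2, -0.1]
opening: 0.553
```

>>> advance(
  ticks=[
    [[0.3,0,0,0,0],[0.3,0,0,0,0],[0.3,0,0,0,0]],
  ],
  clamp_n=12,
  lines="2,6",
)

```text
tcp_pos: [501.9, 341.3, 4.0]
orientation: [0.658, 0.753, -0.001, -0.002]
ft_force: [0.0, 0.2, 0.7]
opening: 0.411
grasp_force: 12.0
```

>>> advance(
  ticks=[
    [[0.3,0,0,-4,0],[0.3,0,0,-30,0],[0.3,0,0,-40,0],[0.3,0,0,-40,0],[0.3,0,0,0,0]],
  ],
  lines="2,6",
)

```text
tcp_pos: [504.3, 342.6, 121.6]
orientation: [0.658, 0.753, 0.002, -0.001]
ft_force: [0.3, 0.7, 0.1]
opening: 0.408
grasp_force: 12.0
```

```bash
python3 -c "
from h import *
to(522.1,-231.9,120,1.944)"
```

```text
t21.77 pos [504.3 342.6 121.6] phi 1.705 j7 -0.48 F [0.3 0.7 0.1] op 0.408 gf 12.0
tool d now [-571.7  -59.4    1.6] turn -0.239 after turn [-541.4 -192.8    1.6]
```

>>> advance(
  ticks=[
    [[0.3,-57,-5.9,0,0],[0.3,-57,-5.9,0,0],[0.3,-57,-5.9,0,0],[0.3,-57,-5.9,0,0],[0.3,-57,-5.9,0,0]],
  ],
  quiet=true,
)

```text
ok
```

>>> advance(
  ticks=[
    [[0.3,-57,-5.9,0,0],[0.3,-57,-5.9,0,0],[0.3,-57,-5.9,0,0],[0.3,-57,-5.9,0,0],[0.3,-57,-5.9,0,0]],
  ],
  quiet=true,
)

```text
ok
```

>>> advance(
  ticks=[
    [[0.3,0,0,0,-0.12],[0.3,0,0,0,-0.119],[0.3,0,0,20,0],[0.3,0,0,10,0],[0.3,0,0,0,0]],
  ],
  lines="2,6",
)

```text
tcp_pos: [519.2, -231.2, 86.6]
orientation: [0.563, 0.826, -0.002, -0.003]
ft_force: [-0.1, -0.1, -0.3]
opening: 0.414
grasp_force: 12.0
```

```bash
python3 -c "
from h import *
to(522.0,-231.8,70,1.944)"
```

```text
t23.65 pos [ 519.2 -231.2   86.6] phi 1.945 j7 0.82 F [-0.1 -0.1 -0.3] op 0.414 gf 12.0
tool d now [-1.6  2.4 16.6] turn 0.001 after turn [-1.6  2.4 16.6]
```

The fingers must close along the jig's y, so I need another quarter turn to phi 0.373. I'll make it up here, clear of the guides; the part fits at any quarter turn.

>>> advance(
  ticks=[
    [[0.3,0,0,-5,0.176],[0.3,0,0,0,0.176],[0.3,0,0,0,0.176],[0.3,0,0,0,0.176],[0.3,0,0,0,0.176]],
  ],
  quiet=true,
)

```text
ok
```

>>> advance(
  ticks=[
    [[0.3,0,0,0,0.176],[0.3,0,0,0,0.176],[0.3,0,0,0,0.176],[0.3,0,0,0,0.164],[0.3,0,0,0,0]],
  ],
  quiet=true,
)

```text
ok
```

>>> advance(
  ticks=[
    [[0.3,0,0,0,0]],
  ],
  lines="2,6",
)

```text
tcp_pos: [520.5, -231.4, 93.1]
orientation: [0.982, 0.187, -0.002, -0.0]
ft_force: [0.8, 1.0, -0.6]
opening: 0.41
grasp_force: 12.0
```

```bash
python3 -c "
from h import *
to(522.0,-231.8,70,0.373)"
```

```text
t25.02 pos [ 520.5 -231.4   93.1] phi 0.375 j7 -0.52 F [ 0.8  1.  -0.6] op 0.410 gf 12.0
tool d now [ 1.3  0.9 23.1] turn 0.002 after turn [ 1.3  0.9 23.1]
```

>>> advance(
  ticks=[
    [[0.3,1.3,0.9,12,0],[0.3,0,0,12,0],[0.3,0,0,8,0],[0.3,0,0,0,0],[0.3,0,0,0,0]],
  ],
  lines="2,6",
)

```text
tcp_pos: [521.7, -232.2, 60.9]
orientation: [0.983, 0.185, -0.002, -0.0]
ft_force: [-0.3, -0.6, -1.6]
opening: 0.407
grasp_force: 12.0
```

```bash
python3 -c "
from h import *
to(522.0,-231.8,29,0.373)"
```

```text
t25.65 pos [ 521.7 -232.2   60.9] phi 0.373 j7 -0.49 F [-0.3 -0.6 -1.6] op 0.407 gf 12.0
tool d now [ 0.4 -0.3 31.9] turn -0.000 after turn [ 0.4 -0.3 31.9]
```

>>> advance(
  ticks=[
    [[0.3,0.4,-0.3,8,0],[0.3,0,0,8,0],[0.3,0,0,7,0],[0.3,0,0,4,0],[0.3,0,0,0,0]],
  ],
  lines="2,4",
)

```text
tcp_pos: [521.5, -231.5, 33.4]
orientation: [0.983, 0.185, -0.003, -0.0]
ft_force: [-0.2, -0.3, -0.5]
```

>>> advance(
  ticks=[
    [[0.3,0,0,2,0],[0.3,0,0,0,0]],
  ],
  lines="2,4",
)

```text
tcp_pos: [521.8, -231.6, 31.9]
orientation: [0.983, 0.185, -0.002, -0.0]
ft_force: [0.6, 0.2, -0.5]
```

>>> advance(
  ticks=[
    [[0.3,0,0,1,0],[0.3,0,0,0,0]],
  ],
  lines="2,4",
)

```text
tcp_pos: [521.8, -231.5, 30.9]
orientation: [0.983, 0.185, -0.002, -0.0]
ft_force: [0.2, -0.7, -0.1]
```

>>> advance(
  ticks=[
    [[0.3,0,0,1,0],[0.3,0,0,0,0]],
  ],
  lines="2,4",
)

```text
tcp_pos: [521.7, -231.5, 29.8]
orientation: [0.983, 0.185, -0.002, -0.0]
ft_force: [-0.3, -0.2, -0.3]
```

>>> advance(
  ticks=[
    [[0.3,0,0,0.8,0],[0.3,0,0,0,0]],
  ],
  lines="2,4",
)

```text
tcp_pos: [521.7, -231.6, 29.0]
orientation: [0.983, 0.185, -0.002, -0.0]
ft_force: [0.5, 0.7, -0.4]
```

>>> advance(
  ticks=[
    [[0.3,0,0,0.8,0],[0.3,0,0,0,0]],
  ],
  lines="2,4",
)

```text
tcp_pos: [521.8, -231.6, 28.7]
orientation: [0.983, 0.185, -0.002, -0.0]
ft_force: [-1.3, 0.9, 6.1]
```

The spacer is seated at 28.7 (29.0 expected) with contact. I'll release it and go to the fc board.

>>> advance(
  ticks=[
    [[0.6,0,0,0,0],[0.6,0,0,0,0],[0.6,0,0,0,0],[0.6,0,0,-30,0],[0.6,0,0,-50,0]],
  ],
  lines="2,5",
)

```text
tcp_pos: [520.8, -230.9, 107.5]
orientation: [0.983, 0.185, -0.004, -0.001]
ft_force: [0.7, 0.2, 0.8]
opening: 0.603
```

>>> advance(
  ticks=[
    [[0.7,0,0,0,0.175],[0.7,0,0,0,0.175],[0.7,0,0,0,0.175],[0.7,0,0,0,0.175],[0.7,0,0,0,0.175]],
  ],
  quiet=true,
)

```text
ok
```

>>> advance(
  ticks=[
    [[0.7,0,0,0,0.172],[0.7,0,0,0,0]],
  ],
  quiet=true,
)

```text
ok
```

```bash
python3 -c "
from h import *
to(473.4,115.8,50,-.674)"
```

```text
t29.02 pos [ 522.  -231.4  107.9] phi -0.672 j7 -1.39 F [ 0.4  0.6 -0.1] op 0.698 gf 0.0
tool d now [-254.2 -241.4   57.9] turn 0.002 after turn [-254.7 -240.9   57.9]
```

>>> advance(
  ticks=[
    [[0.7,-42.4,-40.2,0,0],[0.7,-42.4,-40.2,0,0],[0.7,-42.4,-40.2,0,0],[0.7,-42.4,-40.2,0,0],[0.7,-42.4,-40.2,0,0]],
  ],
  quiet=true,
)

```text
ok
```

>>> advance(
  ticks=[
    [[0.7,-42.4,-40.2,20,0],[0.7,0,0,30,0],[0.7,0,0,8,0],[0.7,0,0,0,0],[0.7,0,0,0,0]],
  ],
  lines="2,5",
)

```text
tcp_pos: [474.7, 114.6, 51.3]
orientation: [0.943, -0.332, -0.001, 0.0]
ft_force: [0.0, 0.8, -0.1]
opening: 0.698
```

Run:
```python
from h import *
to(473.4,115.8,4.5,-.674)
T=manip.read_camera("top");S=manip.read_camera("side")
c=proj(S,[[473,116,20]])[0].astype(int);o=(c[0]-25,c[1]-25)
B=crop(S["frame"],o[0],o[1],50,50,8);draw(B,proj(S,rect([473.4,115.8,-.674],37,36,6)),o,8,(0,255,0))
c=proj(S,[[522,-232,35]])[0].astype(int);o=(c[0]-20,c[1]-25)
cv2.imwrite("pics/f1.png",np.hstack([B,crop(S["frame"],o[0],o[1],50,50,8)]))
```

```text
t30.27 pos [474.7 114.6  51.3] phi -0.676 j7 -1.96 F [ 0.   0.8 -0.1] op 0.698 gf 0.0
tool d now [-1.8 -0.1 46.8] turn -0.002 after turn [-1.8 -0.1 46.8]
```

View pics/f1.png

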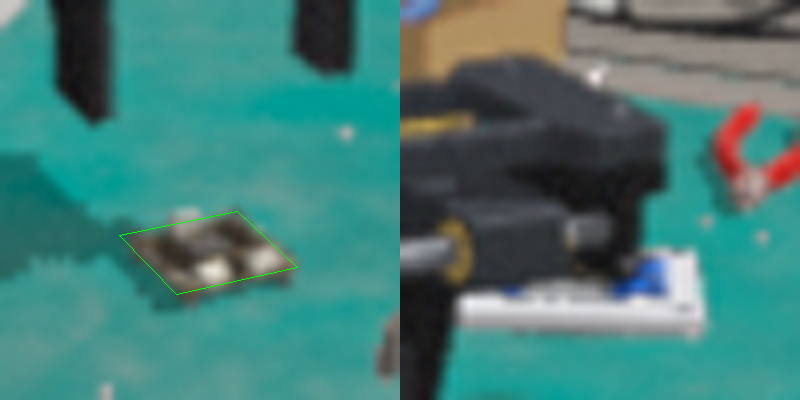

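The overlay sits on the board in the side view, with the fingers straddling it. Going down for the first squeeze.

>>> advance(
  ticks=[
    [[0.7,-1.8,0,15,0],[0.7,0,0,20,0],[0.7,0,0,8,0],[0.7,0,0,4,0],[0.7,0,0,0,0]],
  ],
  clamp_n=4,
  lines="2,5",
)

```text
tcp_pos: [472.2, 116.7, 3.3]
orientation: [0.944, -0.331, -0.002, 0.001]
ft_force: [0.4, 0.2, 0.3]
opening: 0.703
```

>>> advance(
  ticks=[
    [[0.7,0,0,1.0,0],[0.3,0,0,0,0],[0.3,0,0,0,0],[0.3,0,0,0,0],[0.3,0,0,0,0]],
  ],
  lines="2,6",
)

```text
tcp_pos: [472.2, 116.8, 2.4]
orientation: [0.944, -0.331, -0.002, 0.001]
ft_force: [0.1, -0.6, -0.4]
opening: 0.41
grasp_force: 4.0
```

```bash
python3 -c "
from h import *
to(473.4,115.8,30,.897)"
```

```text
t31.62 pos [472.2 116.8   2.4] phi -0.674 j7 -1.88 F [ 0.1 -0.6 -0.4] op 0.410 gf 4.0
tool d now [  1.6   0.  -27.6] turn -1.571 after turn [ -0.    1.6 -27.6]
```

>>> advance(
  ticks=[
    [[0.7,0,0,0,0],[0.7,0,0,0,0],[0.7,0,0,0,0],[0.7,0,0,-20,0],[0.7,0,0,-5,-0.175]],
  ],
  quiet=true,
)

```text
ok
```

>>> advance(
  ticks=[
    [[0.7,0,0,0,-0.177],[0.7,0,0,0,-0.177],[0.7,0,0,0,-0.177],[0.7,0,0,0,-0.177],[0.7,0,0,0,-0.177]],
  ],
  quiet=true,
)

```text
ok
```

>>> advance(
  ticks=[
    [[0.7,0,0,0,-0.177],[0.7,0,0,0,-0.177],[0.7,0,0,0,-0.157],[0.7,0,0,0,0]],
  ],
  quiet=true,
)

```text
ok
```

```bash
python3 -c "
from h import *
to(472.2,116.8,2.4,.897)"
```

```text
t33.38 pos [472.2 116.6  27.4] phi 0.894 j7 -0.72 F [-0.4  0.5  0.8] op 0.705 gf 0.0
tool d now [ 0.1 -0.1 25. ] turn -0.003 after turn [ 0.1 -0.1 25. ]
```

>>> advance(
  ticks=[
    [[0.7,0,0,12,0],[0.7,0,0,9,0],[0.7,0,0,4,0],[0.3,0,0,0,0],[0.3,0,0,0,0]],
  ],
  clamp_n=4,
  lines="2,5",
)

```text
tcp_pos: [472.3, 116.8, 2.4]
orientation: [0.901, 0.433, -0.002, -0.001]
ft_force: [-0.2, 0.0, -0.5]
opening: 0.557
```

>>> advance(
  ticks=[
    [[0.3,0,0,0,0],[0.3,0,0,0,0],[0.3,0,0,0,0]],
  ],
  clamp_n=8,
  lines="2,6",
)

```text
tcp_pos: [472.3, 116.9, 2.6]
orientation: [0.901, 0.433, -0.002, -0.001]
ft_force: [-0.4, 0.6, 1.4]
opening: 0.407
grasp_force: 8.0
```

>>> advance(
  ticks=[
    [[0.3,0,0,-4,0],[0.3,0,0,-30,0],[0.3,0,0,-40,0],[0.3,0,0,-40,0],[0.3,0,0,0,0]],
  ],
  lines="2,6",
)

```text
tcp_pos: [474.8, 117.5, 119.3]
orientation: [0.901, 0.433, 0.001, -0.001]
ft_force: [0.1, 1.3, -0.5]
opening: 0.401
grasp_force: 8.0
```

```bash
python3 -c "
from h import *
to(522.1,-231.9,115,0.373)"
```

```text
t35.00 pos [474.8 117.5 119.3] phi 0.897 j7 -0.81 F [ 0.1  1.3 -0.5] op 0.401 gf 8.0
tool d now [-243.4  255.1    4.3] turn 0.524 after turn [-83.2 342.6   4.3]
```

>>> advance(
  ticks=[
    [[0.3,0,0,0,0.175],[0.3,0,0,0,0.175],[0.3,0,0,0,0.174],[0.3,-13.9,57,0,0],[0.3,-13.9,57,0,0]],
  ],
  quiet=true,
)

```text
ok
```

>>> advance(
  ticks=[
    [[0.3,-13.9,57,0,0],[0.3,-13.9,57,0,0],[0.3,-13.9,57,0,0],[0.3,-13.9,57,0,0],[0.3,0,0,0,0]],
  ],
  quiet=true,
)

```text
ok
```

>>> advance(
  ticks=[
    [[0.3,0,0,15,0],[0.3,0,0,10,0],[0.3,0,0,0,0],[0.3,0,0,0,0]],
  ],
  lines="2,6",
)

```text
tcp_pos: [519.5, -231.3, 91.2]
orientation: [0.983, 0.186, -0.002, -0.0]
ft_force: [0.5, -0.1, 0.1]
opening: 0.404
grasp_force: 8.0
```

```bash
python3 -c "
from h import *
to(522.0,-231.8,66,0.373)"
```

```text
t36.75 pos [ 519.5 -231.3   91.2] phi 0.374 j7 -0.50 F [ 0.5 -0.1  0.1] op 0.404 gf 8.0
tool d now [ 2.1  1.4 25.2] turn 0.001 after turn [ 2.1  1.4 25.2]
```

>>> advance(
  ticks=[
    [[0.3,2.1,1.4,12,0],[0.3,0,0,12,0],[0.3,0,0,5,0],[0.3,0,0,0,0],[0.3,0,0,0,0]],
  ],
  lines="2,6",
)

```text
tcp_pos: [521.8, -232.8, 62.4]
orientation: [0.983, 0.185, -0.002, -0.0]
ft_force: [0.3, -0.0, 0.5]
opening: 0.404
grasp_force: 8.0
```

```bash
python3 -c "
from h import *
to(522.0,-231.8,37.6,0.373)"
```

```text
t37.38 pos [ 521.8 -232.8   62.4] phi 0.372 j7 -0.48 F [ 0.3 -0.   0.5] op 0.404 gf 8.0
tool d now [ 0.5 -0.9 24.8] turn -0.001 after turn [ 0.5 -0.9 24.8]
```

>>> advance(
  ticks=[
    [[0.3,0.5,-0.9,4,0],[0.3,0,0,7,0],[0.3,0,0,6,0],[0.3,0,0,3.5,0],[0.3,0,0,0,0]],
  ],
  lines="2,4",
)

```text
tcp_pos: [521.5, -231.6, 41.4]
orientation: [0.983, 0.185, -0.003, -0.0]
ft_force: [1.0, -0.2, -0.1]
```

>>> advance(
  ticks=[
    [[0.3,0,0,1.5,0],[0.3,0,0,0,0]],
  ],
  lines="2,4",
)

```text
tcp_pos: [521.7, -231.7, 40.3]
orientation: [0.983, 0.185, -0.002, -0.0]
ft_force: [-0.3, 0.0, 0.8]
```

>>> advance(
  ticks=[
    [[0.3,0,0,1,0],[0.3,0,0,0,0]],
  ],
  lines="2,4",
)

```text
tcp_pos: [521.7, -231.6, 39.2]
orientation: [0.983, 0.185, -0.002, -0.0]
ft_force: [0.5, 0.6, 0.3]
```

>>> advance(
  ticks=[
    [[0.3,0,0,1,0],[0.3,0,0,0,0]],
  ],
  lines="2,4",
)

```text
tcp_pos: [521.7, -231.6, 38.2]
orientation: [0.983, 0.185, -0.002, -0.0]
ft_force: [-0.1, -0.2, -0.7]
```

>>> advance(
  ticks=[
    [[0.3,0,0,0.8,0],[0.3,0,0,0,0]],
  ],
  lines="2,4",
)

```text
tcp_pos: [521.7, -231.6, 37.4]
orientation: [0.983, 0.185, -0.002, -0.0]
ft_force: [-0.9, -0.2, 0.1]
```

>>> advance(
  ticks=[
    [[0.3,0,0,0.5,0],[0.3,0,0,0,0]],
  ],
  lines="2,4",
)

```text
tcp_pos: [521.8, -231.6, 37.2]
orientation: [0.983, 0.185, -0.002, -0.0]
ft_force: [-1.3, 0.7, 4.2]
```

Contact at 37.2. I'll release, lift, back away and check.

>>> advance(
  ticks=[
    [[0.6,0,0,0,0],[0.6,0,0,0,0],[0.6,0,0,0,0],[0.6,0,0,-30,0],[0.6,0,0,-50,0]],
  ],
  lines="2,5",
)

```text
tcp_pos: [520.8, -230.9, 116.3]
orientation: [0.983, 0.185, -0.004, -0.001]
ft_force: [0.7, -0.1, 0.5]
opening: 0.598
```

>>> advance(
  ticks=[
    [[0.6,-30,45,-40,0],[0.6,-40,45,-20,0],[0.6,-40,45,0,0],[0.6,-40,45,0,0],[0.6,-20,30,0,0]],
  ],
  lines="1,5",
)

```text
time: 40.5
tcp_pos: [438.8, -487.8, 174.5]
orientation: [0.983, 0.183, -0.003, 0.0]
ft_force: [0.9, 0.2, -0.2]
opening: 0.598
```

>>> advance(
  ticks=[
    [[0.6,0,0,0,0],[0.6,0,0,0,0]],
  ],
  lines="1,2",
)

```text
time: 40.75
tcp_pos: [442.1, -483.2, 173.7]
```

Run:
```python
from h import *
T=manip.read_camera("top");S=manip.read_camera("side")
c=proj(S,[[522,-232,35]])[0].astype(int);o=(c[0]-25,c[1]-25)
cv2.imwrite("pics/end.png",np.hstack([crop(T["frame"],385,173,50,50,8),crop(S["frame"],o[0],o[1],50,50,8)]))
```

```text
(no output)
```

View pics/end.png

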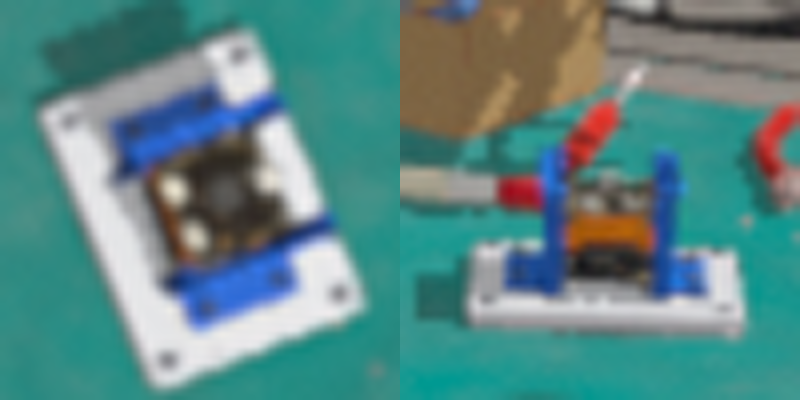

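The final views show the stack, orange spacer (610,235) and fc board (610,190) level and squared between the guides, with the arm clear.

```bash
python3 -c "
from workcell import manip
print(manip.hand_in())"
```

```text
the job is handed in; nothing more can be done
None
```

I built the stack, the spacer (pegs down) and the single board in the jig pocket in that order, each lowered until it touched before release, and handed the job in at about 41 s; the hand-in returned no verdict.

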